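Unclamp the whetstone and clear the sharpening station

TASK

The sharpening is done: swing the holder's lever round to open its sliding jaw, slide the whetstone clear of the fixed jaw's lip, lift it out level rather than prying it out, and lay it flat, right way up, in the long draining tray. Lay the small dressing stone flat in the short draining tray. The stones are brittle, so set them down rather than drop them, and leave the small glass and the dish brush where they are.

Things in the scene. Friction and masses are not known exactly. Their poses are not given: they have to be found in the camera images.
- stone_holder: Steel and aluminium clamping holder for bench whetstones, screwed down, 262 x 76 mm, jaws 35 mm high. Origin on the worktop under the middle of the clamped stone; x axis runs along the holder from the sliding jaw (-x end) to the fixed jaw (+x end), +y faces the robot, z up. Only the stone's two ends are clamped; its long sides are free.
- holder_bed (a point): Middle of the rubber bed the stone lies on, 16 mm above the worktop; axes as the holder's. With the jaw open, slide the stone about 9 mm (6 to 12 mm) along the holder towards the sliding jaw (-x) to free it from the fixed jaw's lip, then lift it straight up.
- fixed_lip (a point): Inner edge of the fixed jaw's lip, top, 70.5 mm from the holder's origin towards +x. Each jaw is hooked: its upright face is 76.5 mm from the origin and a lip (28 to 35 mm above the worktop) reaches 6 mm in over the end of the stone's foot board. A stone lifted with an end still under a lip catches and tips up.
- jaw_lip (a point): Inner edge of the sliding jaw's lip, top, 35 mm above the worktop; when clamped 70.5 mm from the holder's origin towards -x. Same shape as the fixed jaw.
- lever_pivot (a point): Vertical pivot axis of the release lever, on the holder's centre line 132 mm from its origin towards -x, 36 mm above the worktop.
- lever_knob (a point): Middle of the black upright knob (19 mm diameter, from 31 to 65 mm above the worktop) at the end of the lever, 90 mm from the pivot. The lever arm is a flat bar 12 mm wide, 32 to 42 mm above the worktop.
- lever (a joint): Lever angle in rad: 0 = clamped, lever square to the holder along its +y (towards the robot); grows counter-clockwise seen from above to 1.5 = open, lever along the holder's -x, away from the stone. It turns an eccentric that draws the jaw back, and stays where left. About 4 N at the knob moves it; push with closed fingers on the knob's side that faces the stone.
- jaw (a joint): Travel of the sliding jaw in m towards the holder's -x: 0 = clamped, 0.018 = fully open. Driven by the lever only; pushing on the jaw itself hardly moves it (over 20 N).
- whetstone: Grey bench whetstone 136 x 50 x 22 mm on a black foot board 152 x 54 x 9 mm, 31 mm high in all, 0.3 to 0.5 kg. Origin at the centre of the underside of the foot board; x along its length, z up. At the start it is clamped in the holder with its underside 16 mm above the worktop. Grip it across its 50 mm width above the foot board, at its middle.
- dressing_stone: Small pale dressing stone, a block 76 x 30 x 24 mm, about 0.11 kg, lying on the worktop near the robot. Origin at the centre of its underside; x along its length, z up.
- long_tray: Longer of two low stainless draining trays, screwed down: 200 x 100 mm outside, 192 x 92 mm inside, walls 16 mm high. Origin at the centre of its underside, x along its length.
- long_tray_rack (a point): Centre of the top of the draining bars in the long tray, 8 mm above the worktop; axes as the tray's.
- short_tray: Shorter draining tray, screwed down: 120 x 100 mm outside, 112 x 92 mm inside, walls 16 mm high. Origin at the centre of its underside, x along its 120 mm length. The two trays stand side by side; which one is on the left varies.
- short_tray_rack (a point): Centre of the top of the draining bars in the short tray, 8 mm above the worktop; axes as the tray's.
- small_glass: Small clear glass, 47 mm diameter, 62 mm high, upside down behind the work. Origin at the centre of its underside. Not to be moved.
- dish_brush: Purple dish brush 270 mm long, 62 mm high, lying behind the holder. Origin under its middle, length along its y. Not to be moved.

How it is judged (in metres and radians):
On the way, in this order (a step that is already met when the one before it is completed fails the run):
1. the sliding jaw is open (at least 12 mm) with the whetstone still lying in the holder (value of joint jaw above 0.012 m and z of whetstone in the frame of stone_holder below 0.022 m and horizontal distance between whetstone and stone_holder below 0.02 m), for 0.2 s.
2. the whetstone is lifted clear of the holder (z of whetstone in the frame of stone_holder above 0.045 m), for 0.1 s.
At the end, for the whole second after the job is handed in: Both stones lie flat (tilt under 0.08 rad), right way up and at rest on the tray bars (height within 4 mm): the whetstone in the long tray, centred within 22 mm along and 21 mm across; the dressing stone in the short tray, within 42 mm along and 32 mm across (x of whetstone in the frame of long_tray_rack between -0.022 and 0.022 m and y of whetstone in the frame of long_tray_rack between -0.021 and 0.021 m and z of whetstone in the frame of long_tray_rack between -0.004 and 0.004 m and angle between each of whetstone, dressing_stone's own z axis and vertical below 0.08 rad and linear speed of each of whetstone, dressing_stone below 0.02 m/s and x of dressing_stone in the frame of short_tray_rack between -0.042 and 0.042 m and y of dressing_stone in the frame of short_tray_rack between -0.032 and 0.032 m and z of dressing_stone in the frame of short_tray_rack between -0.004 and 0.004 m); the robot touches nothing.
It fails at once if the whetstone is pried out (tipped by more than 0.12 rad while at the holder) (angle between whetstone's own z axis and vertical above 0.12 rad and horizontal distance between whetstone and stone_holder below 0.04 m).
It fails at once if the whetstone is dropped (falls freely faster than 0.5 m/s) (contact force between whetstone and anything else below 0.02 N and linear speed of whetstone above 0.5 m/s).
It fails at once if the dressing stone is dropped (falls freely faster than 0.5 m/s) (contact force between dressing_stone and anything else below 0.02 N and linear speed of dressing_stone above 0.5 m/s).
It fails at once if the small glass or the brush is moved more than 30 mm (distance of any of small_glass, dish_brush from where it was at the start of the episode above 0.03 m).
It also fails if it takes over 70 s, if anything falls off the work surface, if the arm or the gripper's body presses on something with over 40 N, if the wrist force passes 120 N, or if a joint passes its speed limit or range.

ROBOT

A 6-joint arm with a two-finger parallel gripper is mounted at the origin on a cart in front of the work surface, level with it; the furniture and walls round the work are solid. World frame = base frame: x ahead of the robot, y to its left, z up, the work surface at z = 0. Lengths are in m, angles in degrees, forces in N, time in s.
With the tool pointing down it reaches from about 0.35 to 0.875 m from the base axis. Payload 4.2 kg.
Tool frame: the origin (TCP) lies midway between the tips of the shut fingers; the grasp point (between the pads) lies 19 mm behind it; z points along the fingers, y is the line along which they close (so a half turn about z gives the same grasp; the last joint's range is limited). The gripper opens to 87 mm and grips with 3 to 60 N. Pads are 19 mm wide; open, the fingers measure 117 mm over their backs; the gripper's body (75 mm by 190 mm) begins 51 mm behind the grasp point.
Start: joints at [-62.132, 22.042, 0.453, 0, -68.411, -14.817], TCP at [0.141, -0.609, 0.223] pointing down, gripper open.
Joint ranges: [-179.83, 179.83], [-69.29, 118.12], [-61.27, 80.66], [-181.25, 117.63], [-171.15, -9.14], [-177.46, 177.46]. Speed limits (degrees/s): [159.86, 159.86, 180, 180, 180, 180].

INTERFACE

Orientations are given as [roll, pitch, yaw] about the fixed x, y, z axes, in that order (R = Rz(yaw) Ry(pitch) Rx(roll)).
In Python, from workcell import env gives the robot as it stands. Calls block until the motion is done:
- env.goto(position, orientation): joint-space move of the TCP to a pose.
- env.move_straight(position, rotation=None, rate=0.15, force_limit=None): straight line of the TCP; rotation=None keeps the orientation; rate is the mean speed in m/s. With force_limit (N) it stops when the force on the tool has changed by that much, and returns True; else False.
- env.set_joints(angles): joint-space move.
- env.gripper_to(opening, grasp_force=None): opening from 0.0 (shut) to 1.0 (fully open); grasp_force is the grip in N (None keeps the last); returns when the fingers have stopped.
- env.dwell(seconds).
- env.inverse_kinematics(position, orientation): joint angles nearest the present ones, or None.
- env.read_state(): the state.
- env.grab_frame(name): name is "scene" or "top" or "wrist"; returns a dict with "image" (384x512x3 uint8, blue, green, red), "fx", "fy", "cx", "cy" (pixels), "D" ([k1, k2, p1, p2, k3] as OpenCV has them; the pictures are not rectified), "position" and "orientation" of the camera in the world. Camera axes: x right, y up, looking along -z (the intrinsics and any distortion apply to the point x, -y, -z); pixel columns grow to the right and rows downward; lengths in m; the calibration is good to about 2 mm. A picture is of the moment at which its call begins. There is no depth.
A pose or a line that the arm cannot do raises env.Unreachable and nothing moves.
- env.close_job(): hands the job in; it is judged then, once.
Trained networks look in a picture, given as the dict that the camera call returned (one of the last four; its "shot" number tells which), for a name from the list of things; names that differ only in an ending like _2 or _b are one class to them, and where a whole thing is asked for, a point or a joint stands for the part that bears it (a point fixed in the world has none). Each returns a list of dicts, best first, with "score" (0 to 1); they miss things now and then, are a little off and sometimes report something else, mostly with a low value. They report only what shows in the picture. A call takes as long as a camera call.
- env.search_frame(picture, thing): "xyz" ([x, y, z] in m, in world coordinates, good to about 4 mm: the middle of the surface that is visible of it).
- env.trace(picture, thing): "mask" (384x512 bool, what is visible of it).
The state is a dict: "clock": time; "joint_positions": joint angles; "qvel": joint speeds; "joint_torque": joint torques, N m; "position": TCP position; "tool_rot": TCP orientation; "force": force on the tool from outside, world axes, zero at the start; "wrist_torque": the same for the moment, N m; "opening": opening from 0.0 (shut) to 1.0 (fully open); "finger_force": force on a finger pad.
Only numpy, scipy, OpenCV 4.12 (cv2) and the standard library are available. Lean on these libraries where they do the work, as an engineer would, in place of code of your own. Each camera call takes 0.05 s, during which the arm holds its last target. There are 200 camera calls.

## Working session

There is one attempt and no reset: what is moved stays moved. The work goes in short steps, each a Python script; the robot and the scene stay as the last script left them, time stands still between calls to the robot, and variables do not carry over. Pictures are saved under pics/ and viewed, at most 10 in all, crops included, and the job is handed in when it is done.

```bash
mkdir -p pics; ls
python3 - <<'E'
from workcell import env
import cv2, numpy as np
ims=[]
for c in ("top","scene"):
    f=env.grab_frame(c); ims.append(f["image"])
    print(c,np.round(f["position"],3),f["orientation"],f["fx"],f["D"])
    for t in ["stone_holder","lever_knob","jaw_lip","whetstone","dressing_stone","long_tray","short_tray","small_glass","dish_brush"]:
        print(t,[(np.round(d["xyz"],3).tolist(),round(d["score"],2)) for d in env.search_frame(f,t)[:2]])
    cv2.imwrite(f"pics/{c}0.png",f["image"])
print(env.read_state()["clock"])
E
```

```text
pics
workcell.py
top [0.463 0.002 1.058] [  9.79740324   1.71614033 -91.49489639] 448.6677815743581 [-0.02767101  0.          0.          0.          0.        ]
stone_holder [([0.562, -0.177, 0.032], 0.78)]
lever_knob [([0.546, -0.221, 0.042], 0.63), ([0.567, -0.173, 0.026], 0.34)]
jaw_lip []
whetstone [([0.578, -0.089, 0.047], 0.91), ([0.624, 0.118, -0.001], 0.45)]
dressing_stone [([0.428, 0.058, 0.024], 0.71), ([0.578, -0.09, 0.049], 0.27)]
long_tray [([0.624, 0.12, 0.004], 0.75)]
short_tray [([0.63, 0.261, 0.004], 0.59)]
small_glass [([0.796, 0.04, 0.06], 0.6)]
dish_brush [([0.728, -0.057, 0.034], 0.83)]
scene [0.212 0.682 0.801] [  46.85847127   -1.0807733  -148.16363897] 482.8318725606081 [-0.1596875  0.         0.         0.         0.       ]
stone_holder [([0.559, -0.127, 0.028], 0.57)]
lever_knob [([0.536, -0.218, 0.039], 0.66)]
jaw_lip [([0.554, -0.179, 0.036], 0.8)]
whetstone [([0.574, -0.082, 0.048], 0.83), ([0.556, -0.18, 0.036], 0.68)]
dressing_stone [([0.43, 0.07, 0.023], 0.76), ([0.578, -0.084, 0.047], 0.43)]
long_tray [([0.617, 0.122, -0.0], 0.79)]
short_tray [([0.628, 0.264, 0.01], 0.62), ([0.729, -0.008, 0.028], 0.58)]
small_glass [([0.801, 0.057, 0.039], 0.84)]
dish_brush [([0.728, -0.009, 0.033], 0.73)]
1.0
```

View pics/top0.png

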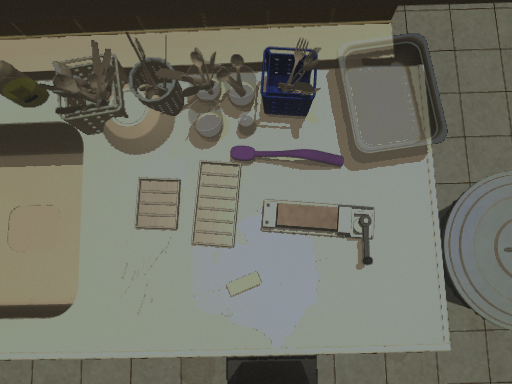

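View pics/scene0.png

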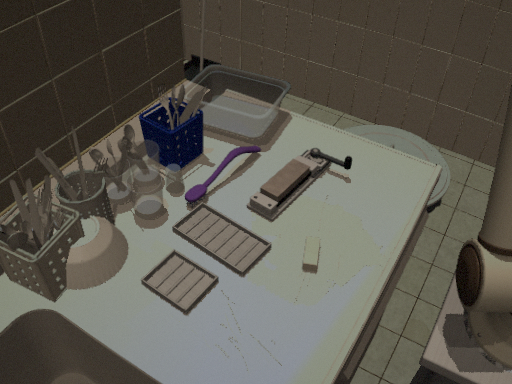

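The top view shows the holder at about (320,218), with the lever knob at (368,260). The long tray is at (217,204) and the short tray at (158,204), left of it. The dressing stone is at (243,284), the brush at (290,155) and the glass at about (247,120). The scene view agrees with this. Next I'll fit box models to the masks from both cameras.

```bash
cat > h.py <<'E'
from workcell import env
import cv2, numpy as np
from scipy.spatial.transform import Rotation as R
from scipy.optimize import minimize
def proj(f,P):
    Rw=R.from_euler('xyz',f["orientation"],degrees=True).as_matrix()@np.diag([1,-1,-1.])
    K=np.array([[f["fx"],0,f["cx"]],[0,f["fy"],f["cy"]],[0,0,1.]])
    rv=cv2.Rodrigues(Rw.T)[0]; t=-Rw.T@np.asarray(f["position"])
    return cv2.projectPoints(np.asarray(P,float),rv,t,K,np.array(f["D"]))[0][:,0]
def corners(p,boxes):
    c,s=np.cos(p[2]),np.sin(p[2]); out=[]
    for lx,ly,z0,z1 in boxes:
        out.append([[p[0]+c*a*lx/2-s*b*ly/2,p[1]+s*a*lx/2+c*b*ly/2,z] for a in(-1,1) for b in(-1,1) for z in(z0,z1)])
    return out
S=8
def render(f,p,boxes):
    m=np.zeros((384*2,512*2),np.uint8)
    for C in corners(p,boxes):
        h=cv2.convexHull(((proj(f,C)+.5)*2-.5).astype(np.float32))
        cv2.fillConvexPoly(m,np.round(h*2**S).astype(np.int32),1,shift=S)
    return m>0
def fit(frames,thing,boxes,p0):
    ms=[]
    for f in frames:
        r=env.trace(f,thing)
        if r: ms.append((f,cv2.resize(r[0]["mask"].astype(np.uint8),(1024,768),interpolation=cv2.INTER_NEAREST)>0))
    def iou(p,fm):
        a=render(fm[0],p,boxes); return (a&fm[1]).sum()/max(1,(a|fm[1]).sum())
    def run(fs):
        best=None
        for dy in (-.15,.15):
            q=np.array(p0)+[0,0,dy]
            r=minimize(lambda p:-sum(iou(p,x) for x in fs),q,method='Nelder-Mead',options=dict(initial_simplex=q+np.array([[0,0,0],[.015,0,0],[0,.015,0],[0,0,-2*dy]]),xatol=1e-4,fatol=1e-5))
            if best is None or r.fun<best.fun: best=r
        return np.round([*best.x,-best.fun],4)
    res=run(ms); print(thing,"joint",res,"single",[run([x]).tolist() for x in ms])
    return res[:3]
E
python3 - <<'E'
from h import *
fr=[env.grab_frame("top"),env.grab_frame("scene")]
h=np.pi/2
fit(fr,"whetstone",[(.136,.05,.025,.047),(.141,.054,.016,.025)],(.577,-.086,h))
fit(fr,"dressing_stone",[(.076,.03,0,.024)],(.429,.063,h-.2))
fit(fr,"long_tray",[(.2,.1,0,.016)],(.62,.12,0))
fit(fr,"short_tray",[(.12,.1,0,.016)],(.629,.262,0))
s=env.read_state();print(s["tool_rot"],s["force"])
m=env.trace(fr[0],"lever_knob")
for d in m[:2]: print("knob",np.argwhere(d["mask"]).mean(0)[::-1],d["mask"].sum(),d["score"])
E
```

```text
whetstone joint [ 0.5818 -0.0907  1.459   1.8088] single [[0.5813, -0.0908, 1.4622, 0.9561], [0.5836, -0.0948, 1.4827, 0.8711]]
dressing_stone joint [0.4364 0.0586 1.9481 1.7746] single [[0.435, 0.0584, 1.9657, 0.8876], [0.4367, 0.0593, 1.9386, 0.9323]]
long_tray joint [ 0.6234  0.1204 -0.1141  1.9077] single [[0.6231, 0.1199, -0.1099, 0.952], [0.6246, 0.1207, -0.1044, 0.9598]]
short_tray joint [ 0.6278  0.2613 -0.0698  1.9084] single [[0.6267, 0.261, -0.07, 0.957], [0.629, 0.2615, -0.0598, 0.9624]]
[ 1.79997619e+02 -1.14349538e-03 -1.66947535e+02] [-0.08205574 -0.12374928 -0.54775716]
knob [364.34405941 236.35643564] 404 0.9
```

Run:
```python
from h import *
f=env.grab_frame("top"); im=cv2.resize(f["image"],None,fx=4,fy=4,interpolation=cv2.INTER_CUBIC)
im=cv2.convertScaleAbs(im,alpha=1.6)
p=np.array([.5815,-.0908,1.46]);u=np.array([np.cos(p[2]),np.sin(p[2])]);v=np.array([-u[1],u[0]])
pt=lambda a,b,z:[*(p[:2]+a*u+b*v),z]
P=[pt(-.132,0,.042),pt(-.132,.09,.065),pt(.0705,0,.035),pt(-.0705,0,.035),pt(.0705,.025,.035),pt(.0705,-.025,.035)]
for q in proj(f,P): cv2.drawMarker(im,tuple(int(x) for x in (q+.5)*4),(0,0,255),0,14,1)
for pp,b in ((p,(.136,.05,.025,.047)),((.4362,.0586,1.95),(.076,.03,0,.024))):
    for C in corners(pp,[b]):
        for i in range(8):
            for k in (1,2,4):
                if i<i^k: 
                    a,bb=((proj(f,[C[i],C[i^k]])+.5)*4).astype(int); cv2.line(im,tuple(map(int,a)),tuple(map(int,bb)),(0,255,0),1)
cv2.imwrite("pics/ov.png",im[700:1240,860:1560])
```

```text
(no output)
```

View pics/ov.png

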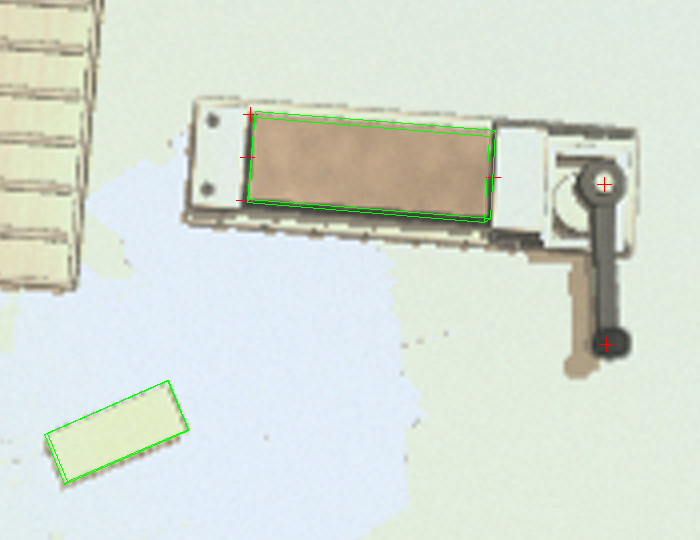

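The fit is good: the markers sit on the pivot, the lips and, within about 2 mm, the knob. I'll push the lever now.

```bash
cat >> h.py <<'E'
H=np.array([.5815,-.0908]); HY=1.461
u=np.array([np.cos(HY),np.sin(HY)]);v=np.array([-u[1],u[0]])
rpy=lambda yaw:[180,0,(np.degrees(yaw)+180)%360-180]
E
python3 - <<'E'
from h import *
def pose(th,off,z,flip):
    d=np.cos(th)*v-np.sin(th)*u; t=-np.sin(th)*v-np.cos(th)*u
    return [*(H-.132*u+.09*d-off*t),z], rpy(np.arctan2(t[1],t[0])+flip)
for flip in (0,np.pi):
    qs=[env.inverse_kinematics(*pose(t,.02,.05,flip)) for t in (0,.75,1.5)]
    print(flip,[None if q is None else np.round(q).tolist() for q in qs])
flip=min((0,np.pi),key=lambda f:max(abs(env.inverse_kinematics(*pose(t,.02,.05,f))[5]) for t in (0,.75,1.5)))
env.gripper_to(0)
env.goto(*pose(0,.04,.12,flip))
env.move_straight(pose(0,.04,.047,flip)[0])
for th in np.linspace(0,1.5,9):
    p,o=pose(th,.0195,.047,flip)
    hit=env.move_straight(p,o,rate=.08,force_limit=25)
    s=env.read_state(); print(round(th,2),hit,np.round(s["force"],1),round(s["clock"],2))
    if hit: break
d=pose(th,.04,.047,flip)[0]
env.move_straight(d); env.move_straight([*d[:2],.15])
f=env.grab_frame("top"); im=cv2.resize(f["image"],None,fx=4,fy=4,interpolation=cv2.INTER_CUBIC)
cv2.imwrite("pics/lev.png",cv2.convertScaleAbs(im,alpha=1.6)[700:1240,960:1660])
print(env.read_state()["clock"])
E
```

```text
0 [[-4.0, 23.0, -27.0, 0.0, -40.0, -2.0], [-11.0, 25.0, -23.0, 0.0, -42.0, 48.0], [-15.0, 31.0, -13.0, 0.0, -46.0, 95.0]]
3.141592653589793 [None, [-11.0, 25.0, -23.0, -0.0, -42.0, -132.0], [-15.0, 31.0, -13.0, -0.0, -46.0, -85.0]]Traceback (most recent call last):
  File "<stdin>", line 8, in <module>
  File "<stdin>", line 8, in <lambda>
  File "<stdin>", line 8, in <genexpr>
TypeError: 'NoneType' object is not subscriptable
```

Run:
```python
from h import *
def pose(th,off,z):
    d=np.cos(th)*v-np.sin(th)*u; t=-np.sin(th)*v-np.cos(th)*u
    return [*(H-.132*u+.09*d-off*t),z], rpy(np.arctan2(t[1],t[0]))
env.gripper_to(0)
env.goto(*pose(0,.04,.12))
env.move_straight(pose(0,.04,.047)[0])
for th in np.linspace(0,1.5,9):
    p,o=pose(th,.0195,.047)
    hit=env.move_straight(p,o,rate=.08,force_limit=25)
    s=env.read_state(); print(round(th,2),hit,np.round(s["force"],1),round(s["clock"],2))
    if hit: break
d=pose(th,.04,.047)[0]
env.move_straight(d); env.move_straight([*d[:2],.15])
f=env.grab_frame("top"); im=cv2.resize(f["image"],None,fx=4,fy=4,interpolation=cv2.INTER_CUBIC)
cv2.imwrite("pics/lev.png",cv2.convertScaleAbs(im,alpha=1.6)[700:1240,960:1660])
print(env.read_state()["clock"])
```

```text
0.0 False [-0.1 -0.2  0.4] 6.19
0.19 False [ 0.3 -0.2  0.2] 6.56
0.38 False [-0.1 -0.3 -0.8] 6.92
0.56 False [-0.1  0.4 -0.2] 7.29
0.75 False [-0.1  0.5 -0.6] 7.66
0.94 False [-1.   0.7  0.1] 8.03
1.12 False [-0.4 -0.6 -0.1] 8.39
1.31 False [-1.   0.7 -0.3] 8.76
1.5 False [-1.3  0.2 -0.6] 9.12
10.2917
```

View pics/lev.png

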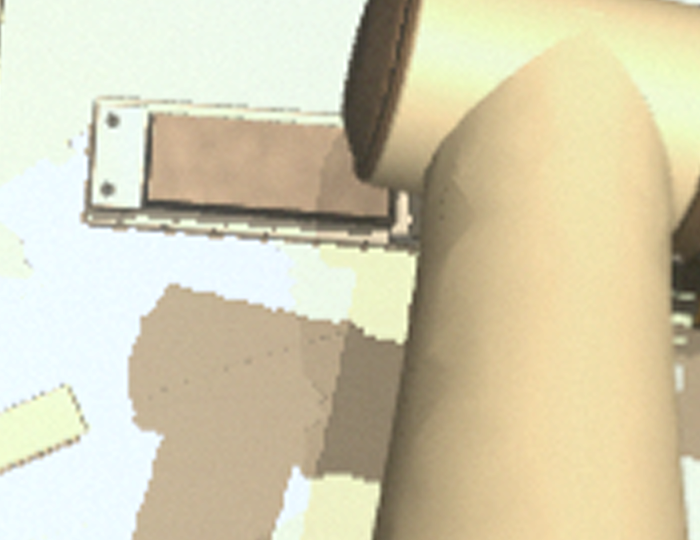

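The arm hides the lever and the forces were small, so I can't confirm it opened yet. I'll place the dressing stone now and check the lever once the view is clear.

```bash
cat >> h.py <<'E'
def crop(name,r,al=1.6):
    f=env.grab_frame("top"); im=cv2.resize(f["image"],None,fx=4,fy=4,interpolation=cv2.INTER_CUBIC)
    cv2.imwrite(f"pics/{name}.png",cv2.convertScaleAbs(im,alpha=al)[r[0]:r[1],r[2]:r[3]]); return f
E
python3 - <<'E'
from h import *
D=[.4362,.0588]; T=[.6278,.2613]; gy=1.95-np.pi; ty=-.068
for p,y in ((D,gy),(T,ty)): print(np.round(env.inverse_kinematics([*p,.02],rpy(y))))
env.gripper_to(.9)
env.goto([*D,.09],rpy(gy))
env.move_straight([*D,.008],rate=.12)
env.gripper_to(0,grasp_force=20)
s=env.read_state(); print("grip",s["opening"]*87,s["finger_force"],s["clock"])
env.move_straight([*D,.10])
env.goto([*T,.10],rpy(ty))
env.move_straight([*T,.03],rate=.12)
hit=env.move_straight([*T,.0155],rate=.03,force_limit=4)
s=env.read_state(); print("down",hit,s["position"],s["force"],s["opening"]*87)
env.gripper_to(.5)
env.move_straight([*T,.15])
f=crop("after",(640,1240,460,1260))
fit([f],"dressing_stone",[(.076,.03,.008,.032)],(*T,ty))
f=env.grab_frame("top"); im=cv2.resize(f["image"],None,fx=4,fy=4,interpolation=cv2.INTER_CUBIC)
cv2.imwrite("pics/lev2.png",cv2.convertScaleAbs(im,alpha=1.6)[700:1240,960:1660])
print(env.read_state()["clock"])
E
```

```text
[ 29.  20. -39.   0. -30.  -7.]
[ 36.  38.  -4.   0. -48.  50.]
grip 29.645148262307305 19.99711811542511 14.9583
down True [0.62759914 0.26123411 0.01605497] [-0.88255005  0.96234789  4.21524189] 29.80998431034842
dressing_stone joint [ 0.6004  0.2531 -1.8908  0.3254] single [[0.6004, 0.2531, -1.8908, 0.3254]]
19.8083
```

View pics/lev2.png

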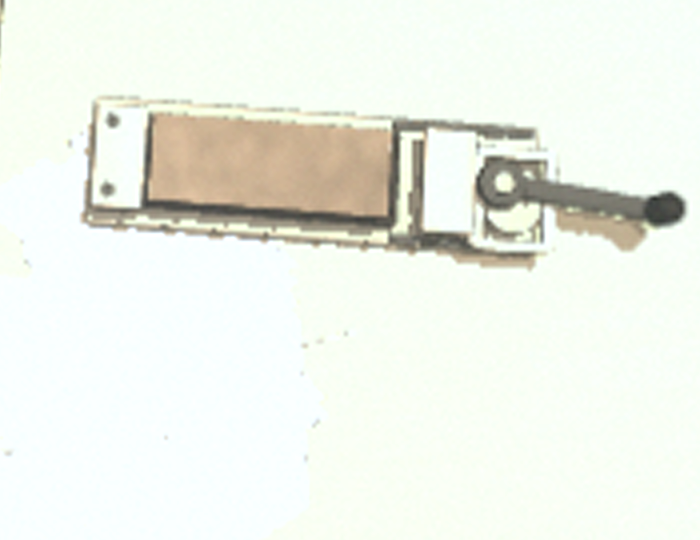

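The lever is fully round, pointing right at (662,208), and the jaw has opened about 18 mm: its white block moved about 8 px in the image. Now the whetstone.

Run:
```python
from h import *
gy=HY-np.pi
print(np.round(env.inverse_kinematics([*H,.03],rpy(gy))),np.round(env.inverse_kinematics([.6234,.1204,.03],rpy(-.11))))
env.gripper_to(.85)
env.goto([*H,.13],rpy(gy))
env.move_straight([*H,.06],rate=.15)
print(env.move_straight([*H,.029],rate=.06,force_limit=8))
env.gripper_to(0,grasp_force=45)
s=env.read_state(); print("grip",s["opening"]*87,s["finger_force"],s["force"],s["position"],s["clock"])
a=np.array(s["position"]); b=a.copy(); b[:2]-=.009*u
print("slide hit",env.move_straight(b,rate=.02,force_limit=30))
s=env.read_state(); print("slid",(np.array(s["position"])-a)[:2]@u,s["force"],s["finger_force"])
b[2]+=.014
print("lift hit",env.move_straight(b,rate=.02,force_limit=13))
s=env.read_state(); print(s["position"],s["force"],s["wrist_torque"],s["clock"])
crop("lift",(640,1180,860,1660))
```

```text
[  7.  30. -18.   0. -42. -13.] [ 26.  34. -11.   0. -46.  58.]
False
grip 49.86362950453767 44.99518275260925 [-0.05447035  0.22036577  0.75536322] [ 0.58188941 -0.09078974  0.02929284] 23.8
slide hit False
slid -0.009285916695308793 [0.65439524 0.76882803 0.0804014 ] 44.997283816337585
lift hit False
[ 0.58073936 -0.09969856  0.04320674] [-0.69089862 -0.55258197 -4.82176127] [0.00883954 0.09063424 0.02669793] 25.25
```

View pics/after.png

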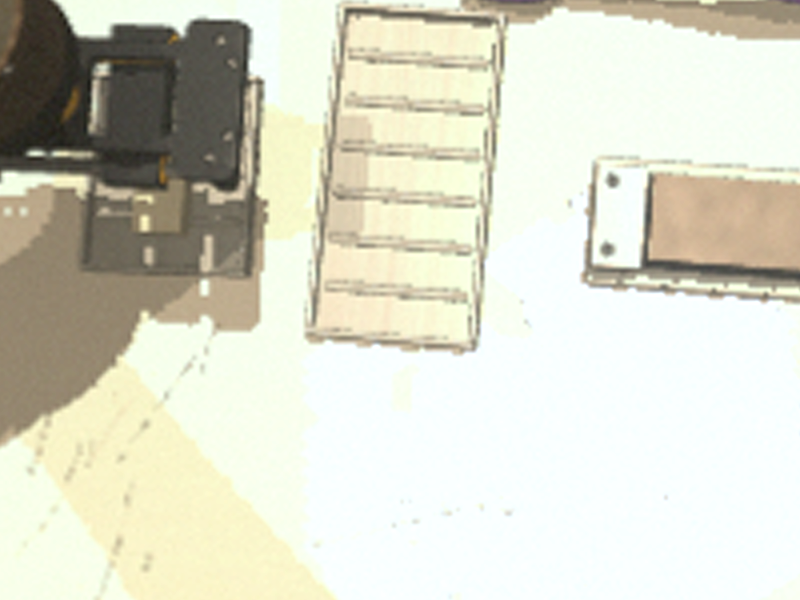

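The weight reads 4.8 N with almost no moment, so the lift was clean. The dressing stone, seen at about (160,212) in the picture, lies in the short tray. Now I'll place the whetstone.

Run:
```python
from h import *
T=[.6234,.1204]
p=env.read_state()["position"]
env.move_straight([p[0],p[1],.11],rate=.1)
env.goto([*T,.11],rpy(-.112))
env.move_straight([*T,.035],rate=.1)
hit=env.move_straight([*T,.0195],rate=.02,force_limit=4)
s=env.read_state(); print("down",hit,s["position"],s["force"],s["opening"]*87)
env.gripper_to(.72)
env.move_straight([*T,.15],rate=.15)
env.goto([.45,-.25,.25],rpy(-1.7))
fr=[crop("end",(640,1240,460,1260)),env.grab_frame("scene")]
fit(fr,"dressing_stone",[(.076,.03,.008,.032)],(.6278,.2613,-.07))
fit(fr,"whetstone",[(.136,.05,.017,.039),(.152,.054,.008,.017)],(*T,-.11))
print(env.read_state()["clock"])
```

```text
down True [0.62314471 0.12034883 0.02124813] [-0.17158947  0.16900643  5.276144  ] 49.74601791009956
dressing_stone joint [ 0.6286  0.2623 -0.0714  1.8281] single [[0.6287, 0.2623, -0.0652, 0.9262], [0.6287, 0.2618, -0.1175, 0.9135]]
whetstone joint [ 0.622   0.1208 -0.1004  1.9132] single [[0.6216, 0.1213, -0.0976, 0.9647], [0.6235, 0.1204, -0.1004, 0.9555]]
32.25
```

View pics/end.png

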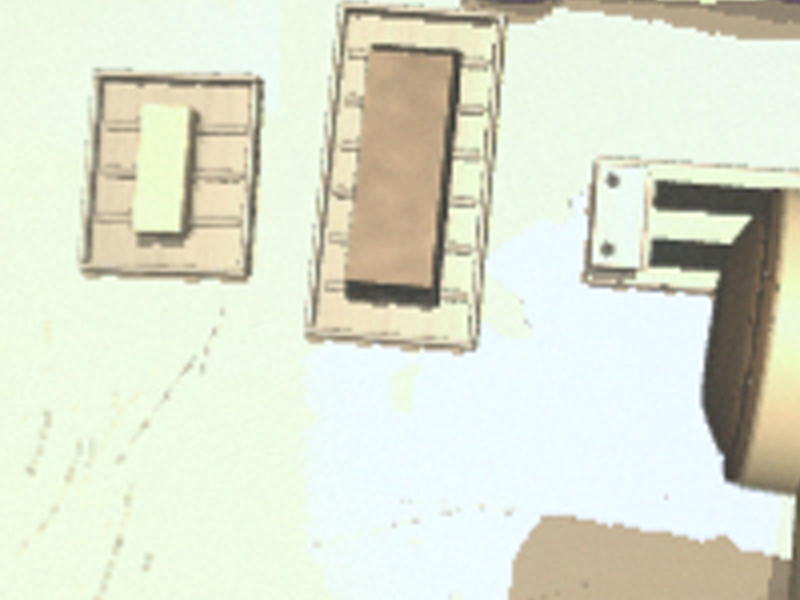

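Both stones lie flat and centred: the whetstone at (405,170) in the long tray and the dressing stone at (165,168) in the short one.

```bash
python3 -c "
from workcell import env
print(env.close_job())"
```

```text
the job is handed in; nothing more can be done
None
```

The job is handed in at about 32 s: I opened the lever, slid the whetstone clear, lifted it level and laid it in the long tray, and put the dressing stone in the short tray; the last pictures show both centred to within about 2 mm, and I got no verdict back.

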